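# Swing the layout's heavy bridge into line

### The job

Swing the heavy model swing bridge round until its track lines up with the approach tracks on both banks (to about four degrees), and leave it standing still there, untouched. Push only on its sprung fender boards, never on the bridge itself, do not bang a fender hard home or spin the bridge fast, keep the bridge off its end stops, and leave everything else on the layout where it is.

Things in the scene. Friction and masses are not known exactly. Their poses are not given: they have to be found in the camera images.
- span (a joint): Angle of the swing bridge, rad, growing anticlockwise from above. Nearly free bearing, friction 0.0012 N m: it coasts for many seconds. Inertia about the axis nominally 0.16 kg m2 (varies by a quarter). End stops at -0.35 and 1.9; it starts at rest at 0 to 0.25, and is in line with the approach at 1.05 to 1.25.
- deck (a point): Grey steel girder span, 440 (x) x 100 (y) x 46 mm, about 9 kg, track along x on top; not to be touched. Origin: on the upright turning axis at its underside, 50 mm above the table; rails 105 mm above it. End A is +x, B is -x. Fenders stand out 35 mm from each flank, one near each end; on one flank, pushing at A and at B turns the bridge contrary ways.
- approach: Two fixed concrete banks with the approach tracks, in one straight line through the bridge's axis, 240 to 380 mm either side of it, 120 mm wide, 105 mm high with rails. Origin: on the turning axis at table height; x along the tracks. The bridge is in line when the deck's x lies along this x, 0.8 to 1.25 rad anticlockwise of the start.
- fender_a_left: Sprung black rubber fender on the left flank (+y of the deck) at end A; 100 mm along the span, 57 to 93 mm above the table. Origin: centre of its outer face, relaxed at deck x +140, y +85, z +25 mm. Pressed straight in towards the girder up to 30 mm against a soft spring, 25 N/m (0.75 N fully in), it springs back almost without loss.
- fender_a_right: Sprung black rubber fender on the right flank (-y of the deck) at end A; 100 mm along the span, 57 to 93 mm above the table. Origin: centre of its outer face, relaxed at deck x +140, y -85, z +25 mm. Pressed straight in towards the girder up to 30 mm against a soft spring, 25 N/m (0.75 N fully in), it springs back almost without loss.
- fender_b_left: Sprung black rubber fender on the left flank (+y of the deck) at end B; 100 mm along the span, 57 to 93 mm above the table. Origin: centre of its outer face, relaxed at deck x -140, y +85, z +25 mm. Pressed straight in towards the girder up to 30 mm against a soft spring, 25 N/m (0.75 N fully in), it springs back almost without loss.
- fender_b_right: Sprung black rubber fender on the right flank (-y of the deck) at end B; 100 mm along the span, 57 to 93 mm above the table. Origin: centre of its outer face, relaxed at deck x -140, y -85, z +25 mm. Pressed straight in towards the girder up to 30 mm against a soft spring, 25 N/m (0.75 N fully in), it springs back almost without loss.
- boxcar: Bystander: brown model goods wagon, 150 x 50 x 65 mm, origin under its centre.
- depot: Bystander: yellow model depot, 80 x 105 x 82 mm, origin under its centre.
- van: Bystander: white model van, 85 x 38 x 37 mm, origin under its centre.
- screwdriver: Bystander: screwdriver lying on the layout, origin under its middle.
- glue: Bystander: small glue bottle, 48 mm wide, 100 mm high, origin under its centre.
- mug: Bystander: white mug, 76 mm wide, 85 mm high, origin under its centre.
- timber: Bystander: offcut of wood, 120 x 30 x 20 mm, origin under its centre.

How it is judged:
By the outcome, as a careful person would: the job done as asked, in the order asked, and still so for the second after the job is handed in, with the robot touching nothing.
It also fails if it takes over 42 s, if anything falls off the work surface, if the arm or the gripper's body presses on something with over 40 N, if the wrist force passes 120 N, or if a joint passes its speed limit or range.

### The arm

A 6-joint arm with a two-finger parallel gripper is mounted at the origin on the work surface. World frame = base frame: x ahead of the robot, y to its left, z up, the work surface at z = 0. Lengths are in m, angles in rad, forces in N, time in s.
With the tool pointing down it reaches from about 0.375 to 0.975 m from the base axis. Payload 3.8 kg.
Tool frame: the origin (TCP) lies midway between the tips of the shut fingers; the grasp point (between the pads) lies 19 mm behind it; z points along the fingers, y is the line along which they close (so a half turn about z gives the same grasp; the last joint's range is limited). The gripper opens to 85 mm and grips with 20 to 120 N. Pads are 22 mm wide; open, the fingers measure 114 mm over their backs; the gripper's body (76 mm by 85 mm) begins 54 mm behind the grasp point. The pads swing forward as they close: fully open they stand 13 mm farther back than shut.
Start: joints at [-1.213, 0.264, 1.604, -0, 1.274, -0.037], TCP at [0.26, -0.623, 0.231] pointing down, gripper open.
Joint ranges: [-2.63, 2.63], [-0.94, 2.18], [0.31, 2.57], [-1.31, 4.45], [0, 2.66], [-2.55, 2.55]. Speed limits (rad/s): [2.57, 2.57, 3.14, 3.14, 3.14, 3.14].

### API

Orientations are given as a rotation vector (axis times angle).
In Python, from workcell import * gives the robot as it stands. The module is installed in compiled form; this text tells all that it offers.
- The arm moves only by the tool apply_moves, never from a script. Its arguments are lists of equal length, an entry for each row: "fingers": the opening, from 0 (shut) to 1 (fully open); "travel": the shift along the tool's x, y, z normalised to -1 to 1, where 1 is 0.05 m, a list of three; "rotation": the turn, a rotation vector about the tool's x, y, z normalised to -1 to 1, where 1 is 6 degrees, a list of three. In form: {"fingers": [fingers, ...], "travel": [[dx, dy, dz], ...], "rotation": [[ax, ay, az], ...]}. A call has 1 to 12 rows; each row shifts and turns the commanded pose from where the row before left it, along the tool's axes as they then stand; what a row does not reach is not made up. A row lasts 1/10 s, in which the tool goes at most 50 mm and 8.59 degrees, less where a joint would pass 70% of its speed; a pose out of reach is approached as far as the arm can. A call with a number of a shift or a turn outside -1 to 1 is refused whole. A call with a gripper value outside its range is refused whole. The fingers move at their own pace and stop on an object; "newtons" is the grip in N (left out, the last holds). Time passes only in rows, so rows that do not move let the fingers close. It gives the time, the measured TCP pose, the force, the opening and the grip force at its end, in the units of the state.
- read_state(): the state, without advancing time (a new reading comes with each control period).
- read_camera(name): name is "side" or "top"; returns a dict with "image" (420x560x3 uint8, red, green, blue), "fx", "fy", "cx", "cy" (pixels), "extrinsics" (4x4, takes a point from world to camera coordinates). Camera axes: x right, y down, z forward; pixel columns grow to the right and rows downward; lengths in m; the calibration is good to about 2 mm. A picture is of the moment at which its call begins. There is no depth.
- finish_job(): hands the job in; it is judged then, once.
Trained networks look in the newest picture that a camera, given by its name, has taken for a name from the list of things; names that differ only in an ending like _2 or _b are one class to them, and where a whole thing is asked for, a point or a joint stands for the part that bears it (a point fixed in the world has none). Each returns a list of dicts, best first, with "p" (0 to 1); they miss things now and then, are a little off and sometimes report something else, mostly with a low value. They report only what shows in the picture. A call takes as long as a camera call.
- regions_of(camera, name): "mask" (420x560 bool, what is visible of it) and "bbox" ([left, top, width, height] in pixels, round what is visible of it).
- tip_of(camera, name): "location" ([column, row] in pixels: a listed point, or the origin of a listed thing).
The state is a dict: "time": time; "q": joint angles; "joint_vel": joint speeds; "joint_torque": joint torques, N m; "tool_pos": TCP position; "tcp_rot": TCP orientation; "wrist_force": force on the tool from outside, world axes, zero at the start; "torque": the same for the moment, N m; "width": opening from 0.0 (shut) to 1.0 (fully open); "grip_force": force on a finger pad.
Only numpy, scipy, OpenCV 4.12 (cv2) and the standard library are available. Lean on these libraries where they do the work, as an engineer would, in place of code of your own. Each camera call takes 0.05 s, during which the arm holds its last target. There are 200 camera calls.

## Working session

There is one attempt and no reset: what is moved stays moved. The work goes in short steps, Python scripts to look and compute and a tool call to move; the robot and the scene stay as the last step left them, time stands still between calls to the robot, and variables do not carry over. Pictures are saved under pics/ and viewed, at most 10 in all, crops included, and the job is handed in when it is done.

Besides the shell and the picture viewer there is one more tool, called after "Call:" as name(argument=value, ...), one argument or row to a line, values as JSON. apply_moves: Moves the arm, as the interface text tells. Scaled input: -1 to 1 covers 0.05 m each way for a shift and 6 degrees each way for a turn. Its arguments: {"type":"object","properties":{"fingers":{"type":"array","items":{"type":"number"}},"travel":{"type":"array","items":{"type":"array","items":{"type":"number"}}},"rotation":{"type":"array","items":{"type":"array","items":{"type":"number"}}},"newtons":{"type":"number"}},"required":["fingers","travel","rotation"]}

```bash
mkdir -p pics
cat > h.py <<'E'
from workcell import *
import numpy as np, cv2
def ray(c,uv,z):
    E=np.array(c["extrinsics"]);R=E[:3,:3];t=E[:3,3];o=-R.T@t
    d=R.T@np.array([(uv[0]-c["cx"])/c["fx"],(uv[1]-c["cy"])/c["fy"],1]);return o+d*(z-o[2])/d[2]
def proj(c,p):
    E=np.array(c["extrinsics"]);q=E[:3,:3]@np.array(p)+E[:3,3];return [c["fx"]*q[0]/q[2]+c["cx"],c["fy"]*q[1]/q[2]+c["cy"]]
E
python3 - <<'E'
from h import *
for n in ["top","side"]:
    c=read_camera(n);cv2.imwrite(f"pics/{n}0.png",c["image"][:,:,::-1])
    print(n,c["fx"],np.round(c["extrinsics"],3).tolist())
    for k,z in [("deck",.05),("approach",0),("fender_a_left",.075),("boxcar",0),("depot",0),("van",0),("screwdriver",0),("glue",0),("mug",0),("timber",0)]:
        print(k,[(round(d["p"],2),np.round(d["location"]).tolist(),np.round(ray(c,d["location"],z)[:2],3).tolist()) for d in tip_of(n,k)][:5])
s=read_state();print(s["time"],s["tool_pos"],s["tcp_rot"])
E
```

```text
top 534.0331607209058 [[0.025, -1.0, 0.002, -0.013], [-0.984, -0.025, -0.175, 0.529], [0.175, 0.003, -0.985, 1.664], [0.0, 0.0, 0.0, 1.0]]
deck [(0.86, [284.0, 193.0], [0.609, -0.024])]
approach []
fender_a_left [(0.84, [242.0, 162.0], [0.704, 0.114])]
boxcar [(0.69, [166.0, 265.0], [0.375, 0.352]), (0.18, [366.0, 276.0], [0.354, -0.295])]
depot [(0.74, [324.0, 149.0], [0.776, -0.156])]
van [(0.57, [430.0, 271.0], [0.375, -0.504])]
screwdriver [(0.56, [364.0, 281.0], [0.339, -0.289])]
glue [(0.8, [132.0, 192.0], [0.612, 0.482])]
mug [(0.61, [427.0, 214.0], [0.564, -0.498])]
timber [(0.93, [164.0, 296.0], [0.274, 0.352]), (0.7, [366.0, 275.0], [0.358, -0.295]), (0.62, [131.0, 191.0], [0.615, 0.484])]
side 418.9393095050309 [[-0.889, -0.457, -0.011, 0.482], [-0.282, 0.567, -0.774, 0.197], [0.36, -0.685, -0.633, 1.26], [0.0, 0.0, 0.0, 1.0]]
deck [(0.8, [263.0, 199.0], [0.619, -0.025])]
approach [(0.35, [275.0, 316.0], [0.372, 0.36])]
fender_a_left [(0.57, [220.0, 212.0], [0.696, 0.126])]
boxcar [(0.63, [274.0, 314.0], [0.378, 0.355])]
depot [(0.95, [242.0, 178.0], [0.793, -0.163]), (0.61, [273.0, 315.0], [0.377, 0.358])]
van [(0.78, [371.0, 162.0], [0.372, -0.5]), (0.37, [220.0, 209.0], [0.764, 0.039])]
screwdriver [(0.72, [221.0, 210.0], [0.76, 0.04]), (0.7, [359.0, 189.0], [0.355, -0.298])]
glue [(0.77, [175.0, 316.0], [0.618, 0.483]), (0.21, [220.0, 209.0], [0.762, 0.039])]
mug [(0.83, [324.0, 152.0], [0.578, -0.488]), (0.45, [225.0, 180.0], [0.845, -0.118])]
timber [(0.67, [314.0, 331.0], [0.258, 0.355])]
1.1 [ 0.25962043 -0.62308638  0.23128358] [ 3.08055437e+00  6.16124814e-01 -4.95827666e-06]
```

View pics/top0.png

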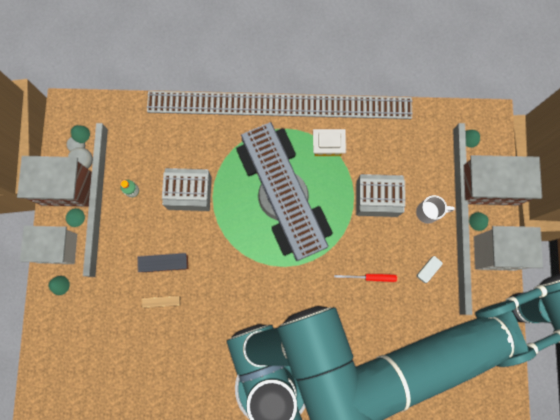

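View pics/side0.png

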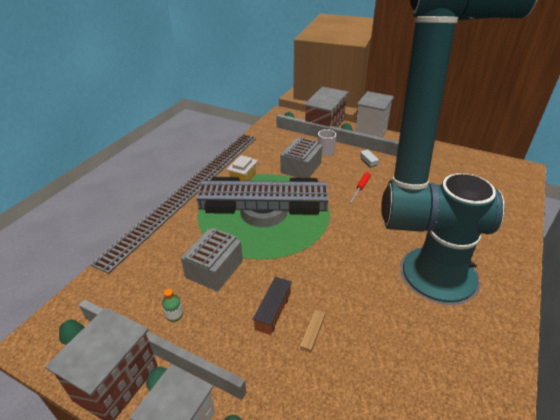

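The top view shows the span from (258,135) to (312,250), with the banks at (187,190) and (382,195). The depot at (329,142) is close to the far end. The near side (left flank) is clear for both pushing and catching. Next I'll orthorectify at rail height.

```bash
cat >> h.py <<'E'
def ortho(c,img,z=.1,x0=.3,x1=.95,y0=-.4,y1=.4,s=1000):
    # rows: x descending, cols: y descending
    W=[(x1,y1),(x1,y0),(x0,y0),(x0,y1)]
    src=np.float32([proj(c,(x,y,z)) for x,y in W]);dst=np.float32([((y1-y)*s,(x1-x)*s) for x,y in W])
    return cv2.warpPerspective(img,cv2.getPerspectiveTransform(src,dst),(int((y1-y0)*s),int((x1-x0)*s)))
def span(c=None,save=None):
    c=c or read_camera("top");r=regions_of("top","deck")
    if not r: return None
    m=ortho(c,r[0]["mask"].astype(np.uint8)*255)
    (u,v),(w,h),a=cv2.minAreaRect(cv2.findNonZero((m>127).astype(np.uint8)))
    vx,vy,px,py=cv2.fitLine(cv2.findNonZero((m>127).astype(np.uint8)),cv2.DIST_L2,0,.01,.01).ravel()
    ang=np.arctan2(-vx,-vy)%np.pi
    return dict(p=r[0]["p"],cen=(round(.95-v/1000,4),round(.4-u/1000,4)),wh=(w,h),rect=a,fit=ang,t=read_state()["time"]),m
E
python3 - <<'E'
from h import *
c=read_camera("top");d,m=span(c);print(d)
o=ortho(c,c["image"])
for n in ["approach","fender_a_left"]:
  for r in regions_of("top",n): print(n,round(r["p"],2),r["bbox"])
cs,_=cv2.findContours((m>127).astype(np.uint8),0,2);cv2.drawContours(o,cs,-1,(255,0,0),1)
cv2.imwrite("pics/o1.png",o[:500,:,::-1])
E
```

```text
{'p': 0.65, 'cen': (0.6119, -0.0187), 'wh': (444.104736328125, 174.11251831054688), 'rect': 64.81947326660156, 'fit': np.float32(0.44047427), 't': 1.2}
approach 0.8 [157.6, 165.3, 249.1, 49.7]
approach 0.38 [235.8, 122.1, 97.5, 138.9]
fender_a_left 0.51 [237.9, 142.6, 20.4, 34.8]
```

View pics/o1.png

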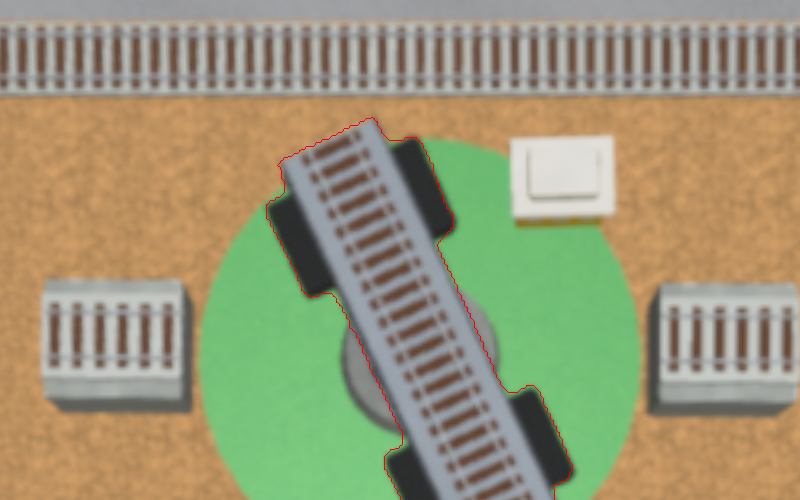

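```bash
cat >> h.py <<'E'
from scipy.spatial.transform import Rotation as Ro
import json
def plan(tgt,yaw,n,p=None,psi=None):
    """tool-down rows to tgt (m), tool-x heading yaw (deg), in n rows; chainable"""
    s=read_state();p=np.array(s["tool_pos"] if p is None else p);X=Ro.from_rotvec(s["tcp_rot"]).as_matrix()[:,0]
    psi=np.degrees(np.arctan2(X[1],X[0])) if psi is None else psi
    T=[];A=[];p0=p.copy();y0=psi
    for i in range(1,n+1):
        a=np.radians(psi);R=np.array([[np.cos(a),np.sin(a),0],[np.sin(a),-np.cos(a),0],[0,0,-1]])
        t=np.round(R.T@(p0+(tgt-p0)*i/n-p)/.05,2);r=round(-((y0+(yaw-y0)*i/n)-psi)/6,2)
        T.append(t.tolist());A.append([0,0,r]);p=p+R@t*.05;psi-=r*6
    print(json.dumps(T),json.dumps(A));print("end",p.round(4),round(psi,2),"max",np.abs(T).max());return p,psi
E
python3 - <<'E'
from h import *
c=read_camera("top");o=ortho(c,c["image"],.105).astype(int)
r,g,b=o[...,0],o[...,1],o[...,2]
for c0,c1 in [(40,185),(655,800)]:
    w=((r-b>35)&(r<160))[290:385,c0:c1].astype(np.uint8);ys,xs=np.nonzero(w);print(w.sum(),.95-(ys.mean()+290)/1000,.4-(xs.mean()+c0)/1000)
p,psi=plan(np.array([.38,-.1,.19]),105,12)
p,psi=plan(np.array([.438,.024,.064]),115.2,5,p,psi)
E
```

```text
1044 0.6143275862068965 0.288610153256705
1115 0.6104161434977577 -0.330942600896861
[[0.52, -0.73, 0.07], [0.6, -0.66, 0.07], [0.68, -0.58, 0.07], [0.74, -0.5, 0.07], [0.8, -0.4, 0.06], [0.84, -0.31, 0.07], [0.87, -0.2, 0.07], [0.89, -0.1, 0.07], [0.9, 0.0, 0.07], [0.88, 0.12, 0.07], [0.87, 0.22, 0.07], [0.84, 0.32, 0.07]] [[0, 0, -1.14], [0, 0, -1.15], [0, 0, -1.14], [0, 0, -1.15], [0, 0, -1.14], [0, 0, -1.14], [0, 0, -1.15], [0, 0, -1.14], [0, 0, -1.15], [0, 0, -1.14], [0, 0, -1.15], [0, 0, -1.14]]
end [ 0.3799 -0.0998  0.1898] 105.0 max 0.9
[[0.42, 0.35, 0.5], [0.4, 0.37, 0.51], [0.4, 0.38, 0.5], [0.37, 0.4, 0.5], [0.37, 0.41, 0.51]] [[0, 0, -0.34], [0, 0, -0.34], [0, 0, -0.34], [0, 0, -0.34], [0, 0, -0.34]]
end [0.4381 0.0242 0.0638] 115.2 max 0.51
```

Run:
```python
from h import *
p,psi=plan(np.array([.42,.04,.2]),115.2,16)
plan(np.array([.435,.03,.064]),115.2,4,p,psi)
```

```text
[[0.5, -0.69, 0.04], [0.57, -0.63, 0.04], [0.64, -0.57, 0.04], [0.68, -0.51, 0.04], [0.74, -0.43, 0.04], [0.77, -0.36, 0.03], [0.81, -0.28, 0.04], [0.83, -0.2, 0.04], [0.84, -0.11, 0.04], [0.85, -0.03, 0.04], [0.85, 0.07, 0.04], [0.84, 0.14, 0.04], [0.83, 0.23, 0.04], [0.79, 0.31, 0.04], [0.76, 0.39, 0.04], [0.71, 0.47, 0.04]] [[0, 0, -0.96], [0, 0, -0.97], [0, 0, -0.96], [0, 0, -0.97], [0, 0, -0.96], [0, 0, -0.97], [0, 0, -0.96], [0, 0, -0.96], [0, 0, -0.97], [0, 0, -0.96], [0, 0, -0.97], [0, 0, -0.96], [0, 0, -0.97], [0, 0, -0.96], [0, 0, -0.97], [0, 0, -0.96]]
end [0.4201 0.04   0.1998] 115.2 max 0.85
[[-0.08, 0.05, 0.68], [-0.07, 0.04, 0.68], [-0.08, 0.05, 0.68], [-0.08, 0.05, 0.68]] [[0, 0, 0.0], [0, 0, 0.0], [0, 0, 0.0], [0, 0, 0.0]]
end [0.4353 0.03   0.0638] 115.2 max 0.68
```

Call:
apply_moves(
  fingers=[0,0,0,0,0,0,0,0,0,0,0,0],
  travel=[
    [0.5,-0.69,0.04],
    [0.57,-0.63,0.04],
    [0.64,-0.57,0.04],
    [0.68,-0.51,0.04],
    [0.74,-0.43,0.04],
    [0.77,-0.36,0.03],
    [0.81,-0.28,0.04],
    [0.83,-0.2,0.04],
    [0.84,-0.11,0.04],
    [0.85,-0.03,0.04],
    [0.85,0.07,0.04],
    [0.84,0.14,0.04],
  ],
  rotation=[
    [0,0,-0.96],
    [0,0,-0.97],
    [0,0,-0.96],
    [0,0,-0.97],
    [0,0,-0.96],
    [0,0,-0.97],
    [0,0,-0.96],
    [0,0,-0.96],
    [0,0,-0.97],
    [0,0,-0.96],
    [0,0,-0.97],
    [0,0,-0.96],
  ],
)

```text
time: 2.55
tool_pos: [0.38, -0.1245, 0.2082]
tcp_rot: [2.176, 2.264, 0.001]
wrist_force: [0.2, -0.4, 0.4]
width: -0.003
grip_force: 0.0
```

Call:
apply_moves(
  fingers=[0,0,0,0],
  travel=[
    [0.83,0.23,0.04],
    [0.79,0.31,0.04],
    [0.76,0.39,0.04],
    [0.71,0.47,0.04],
  ],
  rotation=[
    [0,0,-0.97],
    [0,0,-0.96],
    [0,0,-0.97],
    [0,0,-0.96],
  ],
)

```text
time: 2.95
tool_pos: [0.4203, 0.0418, 0.2002]
tcp_rot: [1.677, 2.655, 0.001]
wrist_force: [0.9, -0.7, -0.4]
width: 0.0
grip_force: 0.0
```

Call:
apply_moves(
  fingers=[0,0,0,0,0,0,0,0],
  travel=[
    [-0.08,0.05,0.68],
    [-0.07,0.04,0.68],
    [-0.08,0.05,0.68],
    [-0.08,0.05,0.68],
    [-0.1,0,0],
    [-0.1,0,0],
    [-0.08,0,0],
    [-0.05,0,0],
  ],
  rotation=[
    [0,0,0],
    [0,0,0],
    [0,0,0],
    [0,0,0],
    [0,0,0],
    [0,0,0],
    [0,0,0],
    [0,0,0],
  ],
)

```text
time: 3.75
tool_pos: [0.4445, 0.0145, 0.0661]
tcp_rot: [1.682, 2.649, 0.004]
wrist_force: [0.3, -0.3, -0.9]
width: -0.003
grip_force: 0.0
```

Call:
apply_moves(
  fingers=[0,0,0,0,0,0,0,0,0,0,0,0],
  travel=[
    [-0.024,0,0],
    [-0.024,0,0],
    [-0.024,0,0],
    [-0.024,0,0],
    [-0.024,0,0],
    [-0.024,0,0],
    [-0.024,0,0],
    [-0.024,0,0],
    [-0.024,0,0],
    [-0.024,0,0],
    [-0.024,0,0],
    [-0.024,0,0],
  ],
  rotation=[
    [0,0,0],
    [0,0,0],
    [0,0,0],
    [0,0,0],
    [0,0,0],
    [0,0,0],
    [0,0,-0.05],
    [0,0,-0.05],
    [0,0,-0.05],
    [0,0,-0.1],
    [0,0,-0.1],
    [0,0,-0.1],
  ],
)

```text
time: 4.95
tool_pos: [0.4485, 0.002, 0.0637]
tcp_rot: [-1.619, -2.692, 0.0]
wrist_force: [0.1, -0.2, -1.0]
width: 0.001
grip_force: 0.1
```

Run:
```python
from h import *
c=read_camera("top");d=span(c);print(d and d[0]);cv2.imwrite("pics/o2.png",ortho(c,c["image"])[100:,:,::-1]);print(read_state()["tool_pos"])
```

```text
{'p': 0.95, 'cen': (0.6129, -0.0176), 'wh': (448.7682800292969, 171.31057739257812), 'rect': 64.39112091064453, 'fit': np.float32(0.52324533), 't': 5.05}
[0.4486161  0.00191445 0.06377435]
```

View pics/o2.png

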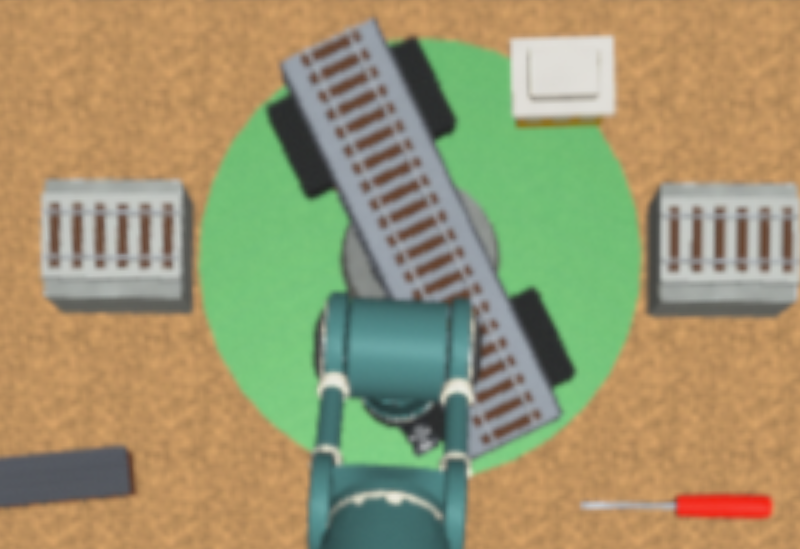

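The bridge sits between the banks and the wrist hides its near part around (400,350), with the finger tip against the near-left fender. The bridge has barely moved so far. I'll continue the constant-speed push and measure the angle from the brown sleepers.

```bash
cat >> h.py <<'E'
AX=np.array([.6124,-.0187])
def ang(prior,c=None):
    c=c or read_camera("top");t=read_state()["time"];o=ortho(c,c["image"],.105).astype(int);r,b=o[...,0],o[...,2]
    ys,xs=np.nonzero((r-b>30)&(r<150));P=np.c_[.95-ys/1000,.4-xs/1000]-AX
    P=P[np.hypot(*P.T)<.21];a=prior
    for w in (.06,.05,.036,.036,.036):
        n=np.array([-np.sin(a),np.cos(a)]);Q=P[np.abs(P@n)<w];e,v=np.linalg.eigh(Q.T@Q);a=np.arctan2(v[1,1],v[0,1])%np.pi
    return t,round(float(a),4),len(Q)
E
python3 - <<'E'
from h import *
for i in range(2): print(ang(.45))
E
```

```text
(5.1, 0.45, 3725)
(5.15, 0.4514, 3741)
```

Call:
apply_moves(
  fingers=[0,0,0,0,0,0],
  travel=[
    [-0.024,0,0],
    [-0.024,0,0],
    [-0.024,0,0],
    [-0.024,0,0],
    [-0.024,0,0],
    [-0.024,0,0],
  ],
  rotation=[
    [0,0,-0.1],
    [0,0,-0.1],
    [0,0,-0.1],
    [0,0,-0.1],
    [0,0,-0.1],
    [0,0,-0.1],
  ],
)

```text
time: 5.75
tool_pos: [0.4521, -0.0043, 0.0638]
tcp_rot: [-1.534, -2.742, 0.0]
wrist_force: [-0.4, 0.2, 0.2]
width: -0.001
grip_force: 0.1
```

Run:
```python
from h import *
print(ang(.48))
```

```text
(5.8, 0.4901, 3721)
```

Call:
apply_moves(
  fingers=[0,0,0,0,0,0,0,0],
  travel=[
    [-0.024,0,0],
    [-0.024,0,0],
    [-0.024,0,0],
    [-0.024,0,0],
    [-0.024,0,0],
    [-0.024,0,0],
    [-0.024,0,0],
    [-0.024,0,0],
  ],
  rotation=[
    [0,0,-0.1],
    [0,0,-0.1],
    [0,0,-0.1],
    [0,0,-0.1],
    [0,0,-0.1],
    [0,0,-0.1],
    [0,0,-0.1],
    [0,0,-0.1],
  ],
)

```text
time: 6.6
tool_pos: [0.4575, -0.0123, 0.0638]
tcp_rot: [1.418, 2.804, 0.0]
wrist_force: [-0.4, -0.9, -0.4]
width: -0.003
grip_force: 0.0
```

Run:
```python
from h import *
print(ang(.58));print(read_state()["tool_pos"])
```

```text
(6.65, 0.5907, 3676)
[ 0.45764772 -0.01243497  0.06383245]
```

Call:
apply_moves(
  fingers=[0,0,0,0,0,0,0],
  travel=[
    [-0.024,0,0],
    [-0.024,0,0],
    [-0.024,0,0],
    [-0.024,0,0],
    [0.1,0,0],
    [0.3,0,-0.2],
    [0.5,0,-0.5],
  ],
  rotation=[
    [0,0,-0.1],
    [0,0,-0.1],
    [0,0,-0.1],
    [0,0,-0.1],
    [0,0,0],
    [0,0,0],
    [0,0,0],
  ],
)

```text
time: 7.35
tool_pos: [0.4301, 0.0191, 0.0972]
tcp_rot: [-1.36, -2.827, 0.003]
wrist_force: [0.0, -0.3, 0.6]
width: -0.0
grip_force: 0.0
```

Run:
```python
from h import *
print(ang(.7))
p,psi=plan(np.array([.47,.12,.12]),175,8)
# predicted A-left face for several angles
for th in (1.35,1.4,1.43,1.45,1.5645):
    u=np.array([np.cos(th),np.sin(th)]);n=np.array([-u[1],u[0]]);f=AX+.14*u+.085*n;print(th,f.round(4),"tool centre at touch",(f+.011*n).round(4),np.degrees(th)+90)
```

```text
(7.4, 0.6991, 4503)
[[0.13, 0.23, -0.05], [0.11, 0.24, -0.04], [0.08, 0.26, -0.05], [0.06, 0.26, -0.04], [0.03, 0.26, -0.05], [-0.0, 0.26, -0.05], [-0.03, 0.27, -0.04], [-0.05, 0.26, -0.05]] [[0, 0, -0.97], [0, 0, -0.96], [0, 0, -0.97], [0, 0, -0.96], [0, 0, -0.97], [0, 0, -0.97], [0, 0, -0.96], [0, 0, -0.97]]
end [0.4702 0.12   0.12  ] 175.02 max 0.27
1.35 [0.5601 0.1365] tool centre at touch [0.5494 0.1389] 167.34930234266113
1.4 [0.5524 0.1337] tool centre at touch [0.5416 0.1356] 170.21409131831524
1.43 [0.5479 0.1318] tool centre at touch [0.537  0.1334] 171.93296470370774
1.45 [0.5449 0.1305] tool centre at touch [0.534  0.1318] 173.07888029396935
1.5645 [0.5283 0.1218] tool centre at touch [0.5173 0.1219] 179.6392470482173
```

Call:
apply_moves(
  fingers=[0,0,0,0,0,0,0,0],
  travel=[
    [0.13,0.23,-0.05],
    [0.11,0.24,-0.04],
    [0.08,0.26,-0.05],
    [0.06,0.26,-0.04],
    [0.03,0.26,-0.05],
    [0,0.26,-0.05],
    [-0.03,0.27,-0.04],
    [-0.05,0.26,-0.05],
  ],
  rotation=[
    [0,0,-0.97],
    [0,0,-0.96],
    [0,0,-0.97],
    [0,0,-0.96],
    [0,0,-0.97],
    [0,0,-0.97],
    [0,0,-0.96],
    [0,0,-0.97],
  ],
)

```text
time: 8.2
tool_pos: [0.4716, 0.1184, 0.1173]
tcp_rot: [-0.128, -3.139, -0.0]
wrist_force: [0.0, -0.4, -0.0]
width: 0.002
grip_force: 0.0
```

Run:
```python
from h import *
print(ang(.8))
plan(np.array([.505,.137,.064]),173,6)
```

```text
(8.25, 0.8189, 4463)
[[-0.1, 0.07, 0.18], [-0.1, 0.06, 0.18], [-0.11, 0.07, 0.18], [-0.1, 0.06, 0.18], [-0.1, 0.07, 0.18], [-0.1, 0.07, 0.18]] [[0, 0, 0.07], [0, 0, 0.07], [0, 0, 0.07], [0, 0, 0.07], [0, 0, 0.07], [0, 0, 0.08]]
end [0.5051 0.1369 0.064 ] 172.98 max 0.18
```

Call:
apply_moves(
  fingers=[0,0,0,0,0,0,0,0,0,0,0,0],
  travel=[
    [-0.1,0.07,0.18],
    [-0.1,0.06,0.18],
    [-0.11,0.07,0.18],
    [-0.1,0.06,0.18],
    [-0.1,0.07,0.18],
    [-0.1,0.07,0.18],
    [0,0,0],
    [0,0,0],
    [0,0,0],
    [0,0,0],
    [0,0,0],
    [0,0,0],
  ],
  rotation=[
    [0,0,0.07],
    [0,0,0.07],
    [0,0,0.07],
    [0,0,0.07],
    [0,0,0.07],
    [0,0,0.08],
    [0,0,0],
    [0,0,0],
    [0,0,0],
    [0,0,0],
    [0,0,0],
    [0,0,0],
  ],
)

```text
time: 9.45
tool_pos: [0.5042, 0.1344, 0.0637]
tcp_rot: [0.205, 3.134, 0.0]
wrist_force: [0.2, 0.3, 1.0]
width: 0.001
grip_force: 0.0
```

Call:
apply_moves(
  fingers=[0,0,0,0,0,0,0,0,0,0],
  travel=[
    [0,0,0],
    [0,0,0],
    [0,0,0],
    [0,0,0],
    [0,0,0],
    [0,0,0],
    [0,0,0],
    [0,0,0],
    [0,0,0],
    [0,0,0],
  ],
  rotation=[
    [0,0,0],
    [0,0,0],
    [0,0,0],
    [0,0,0],
    [0,0,0],
    [0,0,0],
    [0,0,0],
    [0,0,0],
    [0,0,0],
    [0,0,0],
  ],
)

```text
time: 10.45
tool_pos: [0.5041, 0.1344, 0.0633]
tcp_rot: [-0.205, -3.135, 0.0]
wrist_force: [-0.1, -0.5, 0.4]
width: -0.0
grip_force: 0.0
```

Run:
```python
from h import *
c=read_camera("top");print(ang(1.1,c),read_state()["tool_pos"]);cv2.imwrite("pics/o3.png",ortho(c,c["image"])[100:,:,::-1])
th=1.47;u=np.array([np.cos(th),np.sin(th)]);n=np.array([-u[1],u[0]]);plan(np.r_[AX+.14*u+.096*n,.064],np.degrees(th)+90,4)
```

```text
(10.5, 1.104, 4466) [0.50404738 0.13441741 0.06327266]
[[-0.14, -0.0, -0.0], [-0.13, -0.01, -0.01], [-0.14, -0.0, -0.0], [-0.13, -0.01, -0.0]] [[0, 0, -0.07], [0, 0, -0.07], [0, 0, -0.08], [0, 0, -0.07]]
end [0.5307 0.1302 0.0638] 174.24 max 0.14
```

View pics/o3.png

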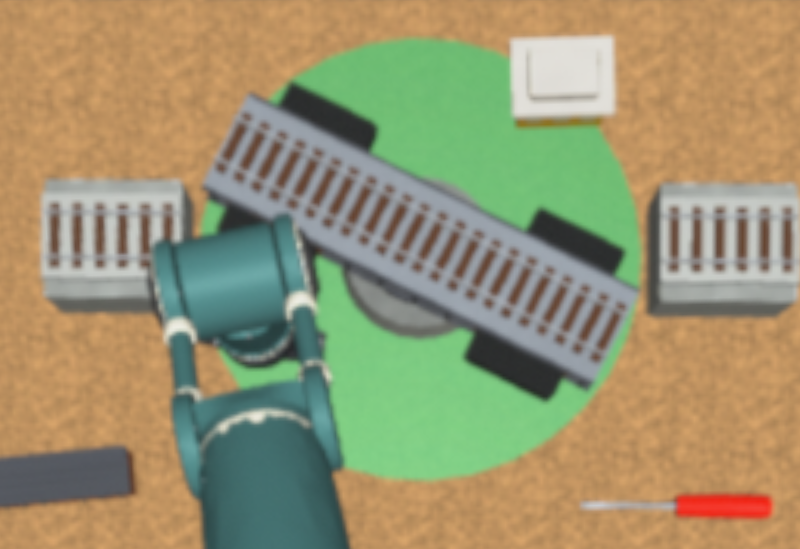

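The span has swung past halfway, with its A end at (235,150) and the left-A fender at (255,230) closing on the waiting finger near (265,290). I'll set the finger at the catch point.

Call:
apply_moves(
  fingers=[0,0,0,0,0,0,0,0,0,0,0,0],
  travel=[
    [-0.14,0,0],
    [-0.14,0,0],
    [-0.14,0,0],
    [-0.07,-0.01,0],
    [0,0,0],
    [0,0,0],
    [0,0,0],
    [0,0,0],
    [0,0,0],
    [0,0,0],
    [0,0,0],
    [0,0,0],
  ],
  rotation=[
    [0,0,-0.07],
    [0,0,-0.07],
    [0,0,-0.07],
    [0,0,-0.07],
    [0,0,0],
    [0,0,0],
    [0,0,0],
    [0,0,0],
    [0,0,0],
    [0,0,0],
    [0,0,0],
    [0,0,0],
  ],
)

```text
time: 11.7
tool_pos: [0.5283, 0.131, 0.0633]
tcp_rot: [0.159, 3.138, 0.0]
wrist_force: [-0.5, 0.0, 0.7]
width: 0.002
grip_force: 0.0
```

Call:
apply_moves(
  fingers=[0,0,0,0,0,0,0,0,0,0],
  travel=[
    [0,0,0],
    [0,0,0],
    [0,0,0],
    [0,0,0],
    [0,0,0],
    [0,0,0],
    [0,0,0],
    [0,0,0],
    [0,0,0],
    [0,0,0],
  ],
  rotation=[
    [0,0,0],
    [0,0,0],
    [0,0,0],
    [0,0,0],
    [0,0,0],
    [0,0,0],
    [0,0,0],
    [0,0,0],
    [0,0,0],
    [0,0,0],
  ],
)

```text
time: 12.7
tool_pos: [0.5283, 0.131, 0.0633]
tcp_rot: [-0.159, -3.138, -0.0]
wrist_force: [0.2, -0.5, -0.2]
width: 0.002
grip_force: 0.0
```

Run:
```python
from h import *
t,a,k=ang(1.35);s=read_state();d=s["tool_pos"][:2]-AX;u=np.array([np.cos(a),np.sin(a)]);n=np.array([-u[1],u[0]]);print(t,a,k,s["tool_pos"],"deck coords",d@u,d@n)
```

```text
12.75 1.3265 3549 [0.52833683 0.13097463 0.06329176] deck coords 0.12489779715030191 0.11776949299051644
```

Call:
apply_moves(
  fingers=[0,0,0,0,0,0,0,0,0,0,0,0],
  travel=[
    [0.04,0,0],
    [0,0,0],
    [0,0,0],
    [0,0,0],
    [0,0,0],
    [0,0,0],
    [0,0,0],
    [0,0,0],
    [0,0,0],
    [0,0,0],
    [0,0,0],
    [0,0,0],
  ],
  rotation=[
    [0,0,0],
    [0,0,0],
    [0,0,0],
    [0,0,0],
    [0,0,0],
    [0,0,0],
    [0,0,0],
    [0,0,0],
    [0,0,0],
    [0,0,0],
    [0,0,0],
    [0,0,0],
  ],
)

```text
time: 13.95
tool_pos: [0.5263, 0.1312, 0.0633]
tcp_rot: [-0.159, -3.138, -0.0]
wrist_force: [0.4, -0.1, -0.1]
width: -0.0
grip_force: 0.0
```

```bash
cat >> h.py <<'E'
def look(pr):
    t,a,k=ang(pr);s=read_state();d=s["tool_pos"][:2]-AX;u=np.array([np.cos(a),np.sin(a)]);n=np.array([-u[1],u[0]]);print(t,a,k,s["tool_pos"].round(4),"deck coords",(d@u).round(4),(d@n).round(4))
E
python3 - <<'E'
from h import *
look(1.42)
E
```

```text
14.0 1.4398 3259 [0.5263 0.1312 0.0633] deck coords 0.1374 0.1049
```

Call:
apply_moves(
  fingers=[0,0,0,0,0,0,0,0,0,0,0],
  travel=[
    [0,0,0],
    [0,0,0],
    [0,0,0],
    [0,0,0],
    [0,0,0],
    [0,0,0],
    [0,0,0],
    [0.01,0,0],
    [0.01,0,0],
    [0.01,0,0],
    [0.01,0,0],
  ],
  rotation=[
    [0,0,0],
    [0,0,0],
    [0,0,0],
    [0,0,0],
    [0,0,0],
    [0,0,0],
    [0,0,0],
    [0,0,0],
    [0,0,0],
    [0,0,0],
    [0,0,0],
  ],
)

```text
time: 15.1
tool_pos: [0.5243, 0.1314, 0.0633]
tcp_rot: [-0.159, -3.137, 0.0]
wrist_force: [1.0, 1.1, -0.7]
width: -0.001
grip_force: 0.0
```

Run:
```python
from h import *
look(1.52)
```

```text
15.15 1.5306 3159 [0.5242 0.1314 0.0632] deck coords 0.1464 0.0942
```

Call:
apply_moves(
  fingers=[0,0,0,0],
  travel=[
    [0,0,0],
    [0,0,0],
    [0,0,0],
    [0,0,0],
  ],
  rotation=[
    [0,0,0],
    [0,0,0],
    [0,0,0],
    [0,0,0],
  ],
)

```text
time: 15.55
tool_pos: [0.5244, 0.1314, 0.0633]
tcp_rot: [-0.159, -3.138, -0.0]
wrist_force: [-0.1, 0.2, -0.3]
width: -0.0
grip_force: 0.0
```

Run:
```python
from h import *
look(1.55)
```

```text
15.6 1.5387 3175 [0.5244 0.1314 0.0633] deck coords 0.1472 0.0928
```

Call:
apply_moves(
  fingers=[0,0,0],
  travel=[
    [0.3,0,0],
    [0.5,0,0],
    [0.3,0,0],
  ],
  rotation=[
    [0,0,0],
    [0,0,0],
    [0,0,0],
  ],
)

```text
time: 15.9
tool_pos: [0.4668, 0.1368, 0.0626]
tcp_rot: [-0.159, -3.135, 0.001]
wrist_force: [-0.5, 0.5, 0.2]
width: -0.001
grip_force: 0.0
```

Run:
```python
from h import *
look(1.55);look(1.55)
```

```text
15.95 1.5411 4392 [0.4646 0.1368 0.0622] deck coords 0.1511 0.1524
16.0 1.541 4381 [0.4665 0.1369 0.0626] deck coords 0.1512 0.1504
```

Call:
apply_moves(
  fingers=[0,0,0,0,0],
  travel=[
    [0.1,0.3,0],
    [0.1,0.3,0],
    [0,0,0],
    [0,0,0],
    [0,0,0],
  ],
  rotation=[
    [0,0,0],
    [0,0,0],
    [0,0,0],
    [0,0,0],
    [0,0,0],
  ],
)

```text
time: 16.5
tool_pos: [0.4631, 0.1674, 0.0633]
tcp_rot: [0.159, 3.137, -0.0]
wrist_force: [-0.4, -0.1, -0.2]
width: -0.002
grip_force: 0.0
```

Run:
```python
from h import *
look(1.55);look(1.55)
```

```text
16.55 1.538 4424 [0.4631 0.1674 0.0633] deck coords 0.1811 0.1553
16.6 1.5378 4421 [0.463  0.1673 0.0633] deck coords 0.181 0.1555
```

Call:
apply_moves(
  fingers=[0,0,0,0,0,0,0,0,0,0,0,0],
  travel=[
    [0.3,0,-0.2],
    [0.3,0,-0.6],
    [0.3,0,-0.7],
    [0,0,-0.5],
    [0,0,0],
    [0,0,0],
    [0,0,0],
    [0,0,0],
    [0,0,0],
    [0,0,0],
    [0,0,0],
    [0,0,0],
  ],
  rotation=[
    [0,0,0],
    [0,0,0],
    [0,0,0],
    [0,0,0],
    [0,0,0],
    [0,0,0],
    [0,0,0],
    [0,0,0],
    [0,0,0],
    [0,0,0],
    [0,0,0],
    [0,0,0],
  ],
)

```text
time: 17.8
tool_pos: [0.4179, 0.1723, 0.1631]
tcp_rot: [-0.159, -3.137, 0.0]
wrist_force: [-0.1, 0.2, -0.2]
width: 0.004
grip_force: 0.0
```

Run:
```python
from h import *
look(1.55);c=read_camera("top");print(ang(1.55,c));print(span(c)[0]);cv2.imwrite("pics/o4.png",ortho(c,c["image"],.105)[100:,:,::-1])
```

```text
17.85 1.5364 4370 [0.418  0.1724 0.1632] deck coords 0.1843 0.2009
(17.9, 1.5356, 4385)
{'p': 0.74, 'cen': (0.3477, -0.3209), 'wh': (26.64167594909668, 94.17056274414062), 'rect': 88.56790161132812, 'fit': np.float32(1.574815), 't': 17.95}
```

View pics/o4.png

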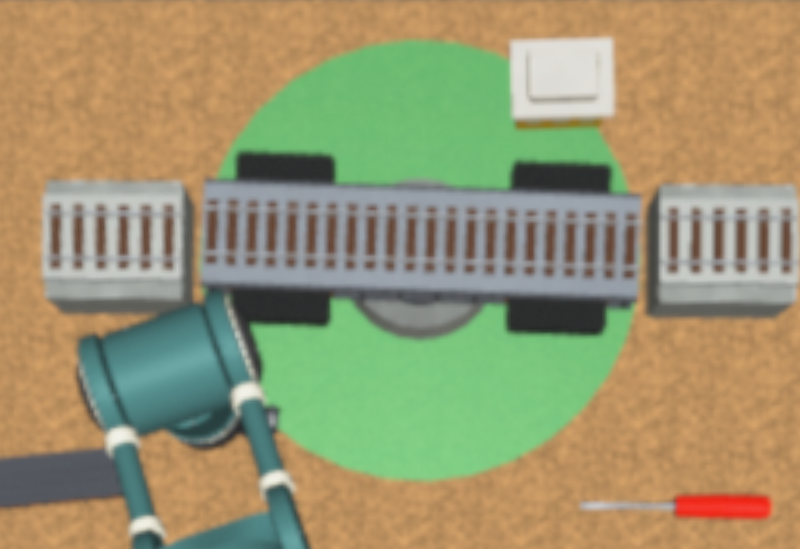

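The span lies between the banks, from (205,230) to (637,250), about 1.6° short of the approach line and nearly at rest. I'll let it settle for a second and check again before handing in.

Call:
apply_moves(
  fingers=[0,0,0,0,0,0,0,0,0,0,0,0],
  travel=[
    [0,0,0],
    [0,0,0],
    [0,0,0],
    [0,0,0],
    [0,0,0],
    [0,0,0],
    [0,0,0],
    [0,0,0],
    [0,0,0],
    [0,0,0],
    [0,0,0],
    [0,0,0],
  ],
  rotation=[
    [0,0,0],
    [0,0,0],
    [0,0,0],
    [0,0,0],
    [0,0,0],
    [0,0,0],
    [0,0,0],
    [0,0,0],
    [0,0,0],
    [0,0,0],
    [0,0,0],
    [0,0,0],
  ],
)

```text
time: 19.15
tool_pos: [0.418, 0.1724, 0.1633]
tcp_rot: [0.159, 3.137, 0.0]
wrist_force: [0.4, -0.8, 0.0]
width: -0.004
grip_force: 0.0
```

Run:
```python
from h import *
a=ang(1.54);b=ang(1.54);print(a,b)
if max(abs(a[1]-1.536),abs(b[1]-1.536))<.003: print(finish_job())
```

```text
(19.2, 1.5359, 4390) (19.25, 1.5365, 4378)
the job is handed in; nothing more can be done
None
```

The bridge is standing still and untouched about 1.6° short of the approach line, within the four-degree limit. I pushed only on its fenders and handed the job in at about 19 s.

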